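# Probe a bottle's cap between two cold packs

## Robot

A 6-joint arm with a two-finger parallel gripper is mounted at the origin on a cart in front of the work surface, level with it; the furniture and walls round the work are solid. World frame = base frame: x ahead of the robot, y to its left, z up, the work surface at z = 0. Lengths are in m, angles in rad, forces in N, time in s.
With the tool pointing down it reaches from about 0.35 to 0.775 m from the base axis. Payload 7.3 kg.
Tool frame: the origin (TCP) lies at the centre of the arm's flange, where the gripper is bolted on; the fingertips stand 178 mm ahead of it and the grasp point (between the pads) lies 159 mm ahead of it (tip_extent is the distance from the TCP to the fingertips, in m); z points along the fingers, y is the line along which they close (so a half turn about z gives the same grasp; the last joint's range is limited). The gripper opens to 92 mm and grips with 3 to 60 N. Pads are 19 mm wide; open, the fingers measure 130 mm over their backs; the gripper's body (75 mm by 190 mm) begins 47 mm behind the grasp point.
Start: joints at [-1.311, 0.342, 1.524, -0, 1.275, -0.146], TCP at [0.207, -0.482, 0.405] pointing down, gripper open.
Joint ranges: [-2.53, 2.53], [-0.77, 2.02], [0.04, 2.7], [-1, 4.14], [0.28, 2.66], [-3.11, 3.11]. Speed limits (rad/s): [2.57, 2.57, 3.14, 3.14, 3.14, 3.14].

## Interface

Orientations are given as [roll, pitch, yaw] about the fixed x, y, z axes, in that order (R = Rz(yaw) Ry(pitch) Rx(roll)).
In Python, from cell import * gives the robot as it stands.
- The arm moves only by the tool arm_command, never from a script. Its arguments are lists of equal length, an entry for each row: "xyz": the shift along the world's x, y, z in mm, a list of three; "spin": the turn about the world's z in degrees. In form: {"xyz": [[tx, ty, tz], ...], "spin": [spin, ...]}. A call has 1 to 20 rows; each row shifts and turns the commanded pose from where the row before left it; what a row does not reach is not made up. A row lasts 1/10 s, in which the tool goes at most 50 mm and 8.59 degrees, less where a joint would pass 70% of its speed; a pose out of reach is approached as far as the arm can. A call with a gripper value outside its range is refused whole. "jaw" is the opening, from -1 (shut) to 1 (fully open), set as the call begins (left out, the last holds). The fingers move at their own pace and stop on an object; "squeeze" is the grip in N (left out, the last holds). Time passes only in rows, so rows that do not move let the fingers close. It gives the time, the measured TCP pose, the force, the opening and the grip force at its end, in the units of the state.
- observe(): the state, without advancing time (a new reading comes with each control period).
- read_camera(name): name is "side" or "top"; returns a dict with "img" (480x640x3 uint8, red, green, blue), "depth" (480x640 float32, m along the optical axis (not along the pixel's ray), 0 where there is no reading), "fx", "fy", "cx", "cy" (pixels), "dist_coeffs" ([k1, k2, p1, p2, k3] as OpenCV has them; the pictures are not rectified), "world_from_camera" (4x4, takes a point from camera to world coordinates). Camera axes: x right, y up, looking along -z (the intrinsics and any distortion apply to the point x, -y, -z); pixel columns grow to the right and rows downward; lengths in m; the calibration is good to about 2 mm. A picture is of the moment at which its call begins.
- hand_in(): hands the job in; it is judged then, once.
The state is a dict: "time": time; "qpos": joint angles; "qvel": joint speeds; "joint_efforts": joint torques, N m; "tool_pos": TCP position; "tool_rot": TCP orientation; "contact_force": force on the tool from outside, world axes, zero at the start; "torque": the same for the moment, N m; "opening": finger opening in m; "grip_force": force on a finger pad.
Only numpy, scipy, OpenCV 4.12 (cv2) and the standard library are available. Lean on these libraries where they do the work, as an engineer would, in place of code of your own. Each camera call takes 0.05 s, during which the arm holds its last target. There are 200 camera calls.

## Task

Stand the bottle with the round target on its cap midway between the two cold packs, level with their middles, and let go of it. Then take the contact probe from its leaning stand and hold it upright with its sprung foot on the centre of the target, pressed gently so that the foot is pushed in about half its travel. Finish while still holding the probe there; leave the cold packs and everything else where they are.

Things in the scene. Friction and masses are not known exactly. Their poses are not given: they have to be found in the camera images.
- sample: amber screw-cap bottle, body 50 mm across up to 85 mm, 89 mm high with its cap (34 mm across), about 0.14 kg, standing loose to one side of the cold packs, left or right; the stand is on the other side. It alone has a round paper target on its cap. Origin at the centre of its underside, z up; grip round the body 45 to 60 mm above the table
- sample_mark (a point): centre of the round target (20 mm across, white with a black ring) on top of that bottle's cap, on the bottle's axis, 89.5 mm above its underside
- pack_left: cold pack, flat hard-shell slab, 160 mm along its x, 110 mm along its y, 28 mm high (31 at the filler cap), loose, 0.25 kg; origin at the centre of its underside, z up. The left one (+y). The packs lie side by side, parallel, middles level, long sides 116 to 136 mm apart; the right one is on this one's -y side.
- pack_right: cold pack, flat hard-shell slab, 160 mm along its x, 110 mm along its y, 28 mm high (31 at the filler cap), loose, 0.25 kg; origin at the centre of its underside, z up. This is the right one (-y); the left pack lies on its +y side.
- probe: contact probe, 170 mm long, 0.1 kg, loose in the stand. Origin on its axis at the face of the unpressed foot, +z up the axis to the handle end. Along z: sprung foot 0-16 mm (12 mm across), stem to 44 mm (10 across), plug 48-70 mm (22 across), flange 70-76 mm (36 across), white handle 76-164 mm (22 mm square, flats facing x and y), end button to 170 mm
- probe_grip (a point): middle of the handle's grip, on the probe's axis, 125 mm from the face of the unpressed foot; same axes as the probe. The handle goes on 45 mm beyond it.
- foot_face (a point): centre of the face of the probe's sprung foot (moves with the foot); same axes as the probe
- foot (a joint): how far the probe's foot is pushed in along its axis, m: 0 free, 0.010 fully in (hard stop). Spring: 0.6 N to start it moving, then 300 N/m (2.1 N at 5 mm, 3.6 N at 10 mm).
- stand: fixed stand: flat base 120 x 76 mm, 12 mm high, and an open sleeve (33 mm outside, 27 inside) between two cheeks, leaning 0.35 rad from vertical, mouth towards the stand's -x (roughly to the robot). The probe leans in it with its flange on the mouth, plug, stem and foot inside: draw it 75 mm or more along its own axis to free it. Origin at the underside below the mouth, z up
- stand_mouth (a point): centre of the sleeve's mouth, 92 mm above the table, where the probe's flange rests; axes as the stand (upright)
- petri_4: petri dish, 60 mm across, 15 mm high; a bystander, loose, to be left alone; origin at the centre of its underside
- small_bottle: small screw-cap bottle, 35 mm across, 62 mm high; a bystander, loose, to be left alone; origin at the centre of its underside
- beaker: small open beaker, 56 mm across, 69 mm high; a bystander, loose, to be left alone; origin at the centre of its underside
Things that resemble listed ones, but are neither listed nor needed, are in the scene too. Leave any purple look-alike of the probe alone.

How it is judged:
By the outcome, as a careful person would: the job done as asked, in the order asked, and still so for the second after the job is handed in, while the arm keeps its last pose, push and grip.
It also fails if it takes over 64 s, if anything falls off the work surface, if the arm or the gripper's body presses on something with over 40 N, if the wrist force passes 120 N, or if a joint passes its speed limit or range.

## Working session

There is one attempt and no reset: what is moved stays moved. The work goes in short steps, Python scripts to look and compute and a tool call to move; the robot and the scene stay as the last step left them, time stands still between calls to the robot, and variables do not carry over. Pictures are saved under pics/ and viewed, at most 10 in all, crops included, and the job is handed in when it is done.

Besides the shell and the picture viewer there is one more tool, called after ">>>" by a JSON object that holds its "op" and its "data". arm_command: Moves the arm, as the interface text tells. Its arguments: {"type":"object","properties":{"xyz":{"type":"array","items":{"type":"array","items":{"type":"number"}}},"spin":{"type":"array","items":{"type":"number"}},"jaw":{"type":"number"},"squeeze":{"type":"number"}},"required":["xyz","spin"]}

```bash
mkdir -p pics; ls; cat > h.py <<'E'
from cell import *
import numpy as np, cv2
def cam(n):
    c=read_camera(n); c["K"]=np.array([[c["fx"],0,c["cx"]],[0,c["fy"],c["cy"]],[0,0,1.]]); c["D"]=np.array(c["dist_coeffs"],float); c["T"]=np.array(c["world_from_camera"]); return c
def ray(c,uv):
    p=cv2.undistortPoints(np.array(uv,float).reshape(-1,1,2),c["K"],c["D"]).reshape(-1,2)
    d=np.c_[p[:,0],-p[:,1],-np.ones(len(p))]
    return c["T"][:3,3], d@c["T"][:3,:3].T
def onz(c,uv,z):
    o,d=ray(c,uv); return o+d*((z-o[2])/d[:,2])[:,None]
def pts(c,uv):   # depth points
    uv=np.array(uv); o,d=ray(c,uv); z=c["depth"][uv[:,1].astype(int),uv[:,0].astype(int)]
    return o+d*z[:,None], z
def save(c,f): cv2.imwrite("pics/"+f,c["img"][:,:,::-1])
def proj(c,P):
    q=(np.atleast_2d(P)-c["T"][:3,3])@c["T"][:3,:3]
    q=np.c_[q[:,0],-q[:,1],-q[:,2]]
    return cv2.projectPoints(q,np.zeros(3),np.zeros(3),c["K"],c["D"])[0].reshape(-1,2)
E
python3 - <<'E'
from h import *
import pickle
for n in("top","side"):
    c=cam(n); save(c,n+"0.png"); pickle.dump(c,open(n+"0.pkl","wb")); print(n,c["T"].round(3).tolist(),c["fx"],(c["depth"]>0).mean())
print(observe())
E
```

```text
pics
top [[0.002, 0.994, -0.106, 0.483], [-1.0, 0.002, -0.001, 0.046], [-0.0, 0.106, 0.994, 1.332], [0.0, 0.0, 0.0, 1.0]] 504.3571886870612 0.996025390625
side [[-0.837, 0.271, -0.476, 0.092], [-0.548, -0.408, 0.73, 0.834], [0.004, 0.872, 0.49, 0.645], [0.0, 0.0, 0.0, 1.0]] 470.6054848686894 0.9959049479166666
{'time': 0.1, 'qpos': array([-1.31101294e+00,  3.42680001e-01,  1.52488620e+00, -2.34157035e-06,
        1.27539708e+00, -1.45993518e-01]), 'qvel': array([ 9.45801515e-05, -1.54036182e-03, -2.73236410e-03, -2.83482183e-04,
       -1.49803780e-03, -1.08364805e-05]), 'joint_efforts': array([ 1.67296141e-03, -4.32003450e+01, -2.44693959e+01,  7.19766947e-02,
        5.26759762e-02, -5.37706319e-05]), 'tool_pos': array([ 0.2072308 , -0.48225574,  0.40411262]), 'tool_rot': array([-3.14023628e+00, -1.97177554e-04,  4.05777457e-01]), 'contact_force': array([-0.29892067, -0.26435964, -0.51752096]), 'torque': array([-0.01491199,  0.07549702, -0.00928074]), 'grip_force': 0.0, 'opening': 0.09201111984060242}
```

View pics/top0.png

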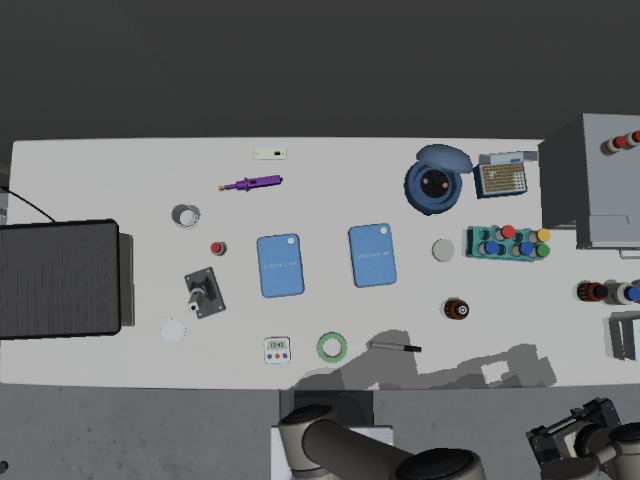

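View pics/side0.png

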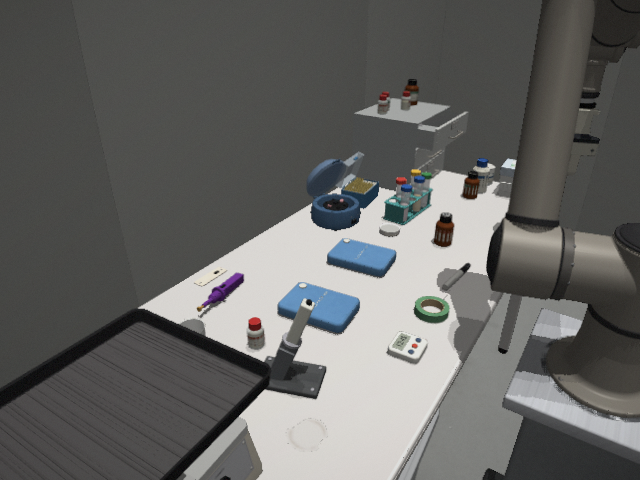

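The top view shows the target bottle at about (457,310), the packs at about (281,265) and (373,255), and the stand at about (205,292) with the probe's end at about (194,305). The side view shows the stand at about (292,350) and the probe's button at about (308,302).

```bash
python3 - <<'E'
from h import *
import pickle
t=pickle.load(open("top0.pkl","rb")); s=pickle.load(open("side0.pkl","rb"))
def cloud(c):
    v,u=np.mgrid[:480,:640]; uv=np.c_[u.ravel(),v.ravel()]; P,z=pts(c,uv); return P.reshape(480,640,3)
Ct,Cs=cloud(t),cloud(s); pickle.dump((Ct,Cs),open("clouds.pkl","wb"))
hsv=cv2.cvtColor(t["img"],cv2.COLOR_RGB2HSV)
m=cv2.inRange(hsv,(100,120,90),(115,255,255)); m[:,:250]=0; m[:,400:]=0
m=cv2.morphologyEx(m,cv2.MORPH_CLOSE,np.ones((15,15)))
for k in cv2.findContours(m,0,2)[0]:
    if cv2.contourArea(k)<800: continue
    w=onz(t,k.reshape(-1,2),0.026)[:,:2].astype(np.float32); r=cv2.minAreaRect(w*1000); print("pack",r)
    zz=Ct[m>0][:,2]; print(np.median(zz))
# bottle target
sub=t["img"][298:322,445:470].astype(int)
b=(sub.min(2)>120)
n,l,st,ce=cv2.connectedComponentsWithStats(b.astype(np.uint8)); print(st,ce)
p=Ct[298:322,445:470].reshape(-1,3); q=p[(p[:,2]>.075)&(p[:,2]<.1)]; print("bottle cloud",q.mean(0),q.min(0),q.max(0),len(q))
# stand/probe cloud
for n,C,(a,b2,c2,d) in(("t",Ct,(255,330,180,235)),("s",Cs,(290,400,262,332))):
    p=C[a:b2,c2:d].reshape(-1,3)
    for lo in np.arange(.01,.2,.01):
        q=p[(p[:,2]>lo)&(p[:,2]<lo+.01)]
        if len(q)>2: print(n,round(lo,2),len(q),q.mean(0).round(4),q.min(0).round(3),q.max(0).round(3))
def crop(c,a,b,c2,d,f):cv2.imwrite("pics/"+f,cv2.resize(c["img"][a:b,c2:d,::-1],None,fx=5,fy=5,interpolation=cv2.INTER_NEAREST))
A=cv2.resize(t["img"][255:335,170:240],None,fx=5,fy=5,interpolation=0);B=cv2.resize(s["img"][290:400,262:332],(350,550),interpolation=0)
B=cv2.copyMakeBorder(B,0,0,0,0,0);A=cv2.copyMakeBorder(A,0,150,0,0,cv2.BORDER_CONSTANT)
cv2.imwrite("pics/crop0.png",np.hstack([A,B])[:,:,::-1])
E
```

```text
pack ((569.4462280273438, 136.94273376464844), (154.6518096923828, 106.60863494873047), 6.599355697631836)
0.028320315804910345
pack ((596.9658203125, -102.87855529785156), (154.25433349609375, 105.6509780883789), 6.542989730834961)
0.028320315804910345
[[  0   0  24  22 411]
 [  0   0   4   4  10]
 [  0   0  25  24 150]
 [ 14   8   8   8  25]
 [ 17  11   2   2   4]] [[10.58880779 10.48175182]
 [ 1.          1.        ]
 [15.58       14.96666667]
 [17.24       11.64      ]
 [17.5        11.5       ]]
bottle cloud [ 0.45561616 -0.31700637  0.08819268] [ 0.4395039  -0.33565638  0.07540336] [ 0.47178502 -0.30167513  0.09741404] 150
t 0.01 660 [0.4985 0.3302 0.0133] [0.431 0.282 0.01 ] [0.597 0.39  0.02 ]
t 0.02 19 [0.5371 0.3322 0.024 ] [0.512 0.297 0.02 ] [0.596 0.364 0.029]
t 0.03 15 [0.5193 0.3386 0.0349] [0.512 0.321 0.031] [0.53  0.364 0.04 ]
t 0.04 11 [0.5146 0.3387 0.0457] [0.504 0.318 0.04 ] [0.532 0.362 0.049]
t 0.05 13 [0.5175 0.3373 0.056 ] [0.501 0.317 0.05 ] [0.529 0.36  0.06 ]
t 0.06 23 [0.5128 0.3336 0.064 ] [0.493 0.313 0.06 ] [0.524 0.36  0.07 ]
t 0.07 25 [0.5112 0.3315
[... 1542 characters left out ...]
1042] [0.473 0.329 0.1  ] [0.507 0.351 0.11 ]
s 0.11 53 [0.4811 0.3405 0.1153] [0.47 0.33 0.11] [0.494 0.345 0.12 ]
s 0.12 57 [0.4782 0.3397 0.1251] [0.467 0.334 0.12 ] [0.49  0.344 0.13 ]
s 0.13 62 [0.4745 0.3382 0.1348] [0.463 0.331 0.13 ] [0.487 0.343 0.14 ]
s 0.14 61 [0.4707 0.3371 0.1451] [0.461 0.331 0.14 ] [0.483 0.342 0.15 ]
s 0.15 64 [0.468  0.3358 0.1548] [0.456 0.33  0.15 ] [0.481 0.341 0.16 ]
s 0.16 65 [0.4639 0.3346 0.165 ] [0.454 0.329 0.16 ] [0.477 0.339 0.17 ]
s 0.17 96 [0.4592 0.3313 0.1756] [0.419 0.313 0.17 ] [0.473 0.492 0.18 ]
s 0.18 133 [0.4394 0.4003 0.1842] [0.399 0.315 0.18 ] [0.475 0.515 0.19 ]
s 0.19 86 [0.4065 0.4991 0.1955] [0.398 0.488 0.19 ] [0.419 0.515 0.2  ]
```

View pics/crop0.png

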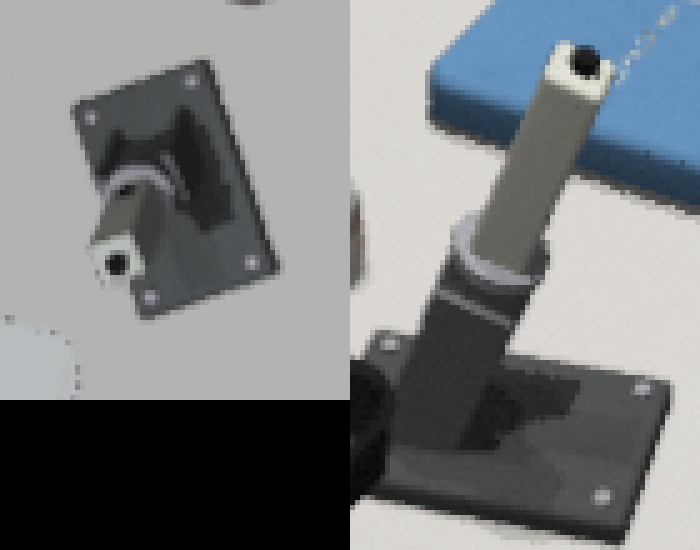

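```bash
python3 - <<'E'
from h import *
import pickle
t=pickle.load(open("top0.pkl","rb")); s=pickle.load(open("side0.pkl","rb")); Ct,Cs=pickle.load(open("clouds.pkl","rb"))
print("mark",onz(t,[[462.24,309.64]],.0895))
hs=cv2.cvtColor(s["img"],cv2.COLOR_RGB2HSV)
print("side view of mark at",proj(s,onz(t,[[462.24,309.64]],.0895)))
def tri(a,b):
    o1,d1=ray(t,[a]);o2,d2=ray(s,[b]);d1=d1[0]/np.linalg.norm(d1);d2=d2[0]/np.linalg.norm(d2)
    k=np.linalg.lstsq(np.c_[d1,-d2],o2-o1,rcond=None)[0]; p,q=o1+k[0]*d1,o2+k[1]*d2; return (p+q)/2,np.linalg.norm(p-q)
print("button",tri((193.2,307.3),(308.9,302)))
# bolts, base rect at z=.012
b=[(188,271),(208.2,271.2-0)]
B=onz(t,[[170+90/5,255+117/5],[170+190/5,255+81/5],[170+251/5,255+262/5],[170+150/5,255+297/5]],.013); print("bolts",B.round(4).tolist())
R=onz(t,[[170+75/5,255+105/5],[170+207/5,255+62/5],[170+278/5,255+268/5],[170+148/5,255+318/5]],.012); print("corners",R.round(4).tolist(), R.mean(0))
e=(B[0]+B[1]-B[2]-B[3]); print("yaw",np.degrees(np.arctan2(e[1],e[0]))); e=(R[0]+R[1]-R[2]-R[3]); print(np.degrees(np.arctan2(e[1],e[0])))
# side-view depth fit of handle's top-end face & axis: near-white handle
for C,n,(a,b2,c2,d) in((Ct,"t",(255,330,180,235)),(Cs,"s",(290,400,262,332))):
    p=C[a:b2,c2:d].reshape(-1,3); q=p[(p[:,2]>.183)&(p[:,2]<.192)&(p[:,1]<.37)]; print(n,q.mean(0),q.min(0),q.max(0),len(q))
E
```

```text
mark [[ 0.45544968 -0.31848143  0.0895    ]]
side view of mark at [[445.16745736 214.14477693]]
button (array([0.46130364, 0.32229747, 0.18269394]), np.float64(0.0015935202024035832))
bolts [[0.5344, 0.3791, 0.013], [0.5536, 0.3264, 0.013], [0.4592, 0.2924, 0.013], [0.4406, 0.3452, 0.013]]
corners [[0.5407, 0.3876, 0.012], [0.5637, 0.3178, 0.012], [0.4562, 0.2783, 0.012], [0.4297, 0.3463, 0.012]] [0.49757853 0.33250752 0.012     ]
yaw 19.854617353248766
20.27840000734954
t [0.46701276 0.32442187 0.18519896] [0.45817555 0.31152598 0.18324789] [0.47634254 0.33480967 0.19131394] 44
s [0.46297419 0.32442352 0.18489518] [0.45594355 0.31904461 0.18303738] [0.47308934 0.33400487 0.18755647] 35
```

>>> {"op": "arm_command", "data": {"xyz": [[10, 7, 0], [20, 13, 0], [24, 16, 0], [24, 16, 0], [24, 16, 0], [24, 16, 0], [24, 16, 0], [24, 16, 0], [24, 16, 0], [24, 16, 0], [20, 13, -20], [6, 3, -30], [0, 0, -25], [0, 0, -10], [0, 0, 0]], "spin": [0, -1.5, -1.5, -1.5, -1.5, -1.5, -1.5, -1.5, -1.5, -1.5, -1.5, -1, 0, 0, 0], "jaw": 1, "squeeze": 20}}

```text
time: 1.6
tool_pos: [0.4552, -0.3177, 0.3185]
tool_rot: [-3.139, 0.002, 0.127]
contact_force: [0.1, -0.4, 0.4]
opening: 0.0918
grip_force: 0.0
```

>>> {"op": "arm_command", "data": {"xyz": [[0, -1, -15], [0, 0, -25], [0, 0, -25], [0, 0, -20], [0, 0, -12], [0, 0, -5.5], [0, 0, 0], [0, 0, 0]], "spin": [0, 0, 0, 0, 0, 0, 0, 0]}}

```text
time: 2.4
tool_pos: [0.4556, -0.3197, 0.2183]
tool_rot: [3.14, -0.001, 0.126]
contact_force: [-0.3, 0.3, 0.2]
opening: 0.0919
grip_force: 0.0
```

>>> {"op": "arm_command", "data": {"xyz": [[0, 0, 0], [0, 0, 0], [0, 0, 0], [0, 0, 0], [0, 0, 0], [0, 0, 0], [0, 0, 0], [0, 0, 0], [0, 0, 0], [0, 0, 0]], "spin": [0, 0, 0, 0, 0, 0, 0, 0, 0, 0], "jaw": -1, "squeeze": 20}}

```text
time: 3.4
tool_pos: [0.4553, -0.3194, 0.2173]
tool_rot: [3.141, -0.0, 0.127]
contact_force: [0.5, -1.0, 0.3]
opening: 0.0502
grip_force: 20.0
```

>>> {"op": "arm_command", "data": {"xyz": [[0, 0, 10], [0, 0, 20], [0, 0, 20], [0, 0, 15], [4, 10, 5], [8, 21, 0], [10, 26, 0], [10, 26, 0], [10, 26, 0], [10, 26, 0], [10, 26, 0], [10, 26, 0], [10, 26, 0], [10, 26, 0], [10, 26, 0], [10, 26, 0], [10, 26, 0], [6, 16, 0], [0, 3.5, 0], [0, 0, 0]], "spin": [0, 0, 0, 0, 0, 0, 0, 0, 0, 0, 0, 0, 0, 0, 0, 0, 0, 0, 0, 0]}}

```text
time: 5.4
tool_pos: [0.5829, 0.0175, 0.2869]
tool_rot: [3.141, 0.001, 0.128]
contact_force: [0.4, -0.9, -1.0]
opening: 0.05
grip_force: 20.0
```

```bash
python3 - <<'E'
from h import *
o=observe(); print(o["tool_pos"],o["tool_rot"],o["contact_force"])
t=cam("top"); s=cam("side"); save(s,"side1.png")
cv2.imwrite("pics/top1.png",t["img"][200:340,220:420,::-1])
a=cv2.resize(s["img"][170:330,260:460],(800,640))[:600]
cv2.imwrite("pics/s1.png",a[:,:,::-1])
E
```

```text
[0.58287238 0.01746857 0.28689396] [3.14143396e+00 1.18594330e-03 1.27665162e-01] [ 0.35737322 -0.86811855 -1.02368426]
```

View pics/s1.png

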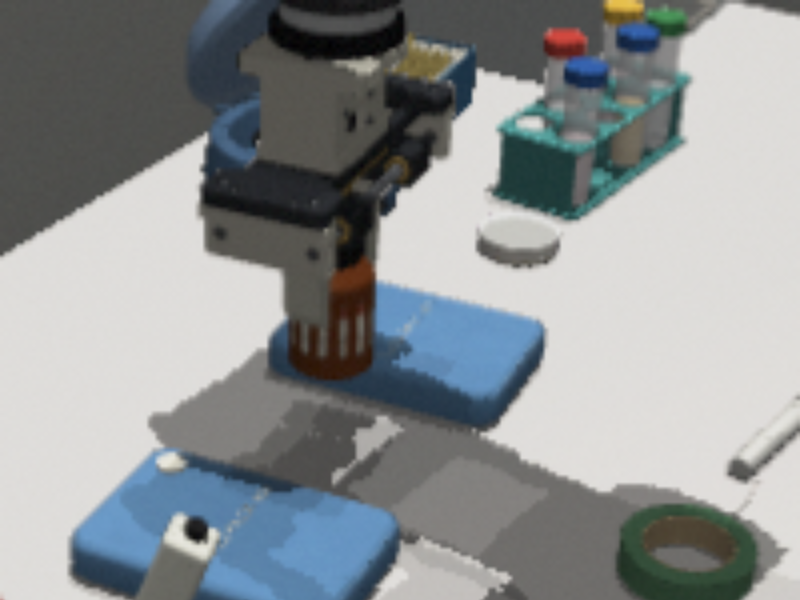

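The crop shows the bottle hanging upright in the gripper at about crop (330,320), above the gap between the packs. I'll set it down now.

>>> {"op": "arm_command", "data": {"xyz": [[0, -0.5, -10], [0, 0, -18], [0, 0, -18], [0, 0, -12], [0, 0, -6], [0, 0, -3], [0, 0, -1.5], [0, 0, -0.5], [0, 0, 0], [0, 0, 0]], "spin": [0, 0, 0, 0, 0, 0, 0, 0, 0, 0]}}

```text
time: 6.5
tool_pos: [0.5834, 0.0167, 0.2187]
tool_rot: [3.141, -0.001, 0.127]
contact_force: [-0.2, 0.1, -1.6]
opening: 0.0499
grip_force: 20.0
```

>>> {"op": "arm_command", "data": {"xyz": [[0, 0, -0.5], [0, 0, -0.5], [0, 0, -0.4], [0, 0, 0]], "spin": [0, 0, 0, 0]}}

```text
time: 6.9
tool_pos: [0.5833, 0.0167, 0.2173]
tool_rot: [3.141, -0.0, 0.127]
contact_force: [-1.3, -0.5, 2.3]
opening: 0.0497
grip_force: 20.0
```

>>> {"op": "arm_command", "data": {"xyz": [[0, 0, 0], [0, 0, 0], [0, 0, 0], [0, 0, 0], [0, 0, 0], [0, 0, 0], [0, 0, 0], [0, 0, 0], [0, 0, 10], [0, 0, 20], [0, 0, 30], [0, 0, 30], [0, 0, 30], [0, 0, 20], [0, 0, 0]], "spin": [0, 0, 0, 0, 0, 0, 0, 0, 0, 0, 0, 0, 0, 0, 0], "jaw": 1}}

```text
time: 8.4
tool_pos: [0.5837, 0.0166, 0.3609]
tool_rot: [3.14, -0.007, 0.127]
contact_force: [0.8, -0.8, -0.3]
opening: 0.0919
grip_force: 0.0
```

>>> {"op": "arm_command", "data": {"xyz": [[0, 0, 30], [-3, 10, 30], [-7, 20, 10], [-9, 26, 0], [-9, 26, 0], [-9, 26, 0], [-9, 26, 0], [-9, 26, 0], [-9, 26, 0], [-9, 26, 0], [-9, 26, 0], [-9, 26, 0], [-9, 24, 0], [-7, 15, 0], [-2, 6, 0], [0, 1, 0], [0, 0, 0]], "spin": [3, 6, 7.5, 7.5, 7.5, 7.5, 7.5, 7.5, 7.5, 7.5, 7.5, 7.5, 7.5, 7.5, 3.7, 0, 0]}}

```text
time: 10.1
tool_pos: [0.4742, 0.3266, 0.4262]
tool_rot: [-3.141, 0.0, 1.917]
contact_force: [0.2, 0.3, 0.3]
opening: 0.0921
grip_force: 0.0
```

```bash
python3 - <<'E'
from h import *
o=observe(); print(o["tool_pos"],o["tool_rot"],o["qpos"].round(2))
t=cam("top"); s=cam("side")
# bottle mark and packs
hsv=cv2.cvtColor(t["img"],cv2.COLOR_RGB2HSV)
m=cv2.inRange(hsv,(100,120,60),(115,255,255)); m[:,:250]=0; m[:,400:]=0;m[:225]=0;m[305:]=0
m=cv2.morphologyEx(m,cv2.MORPH_CLOSE,np.ones((15,15)))
cc=[]
for k in cv2.findContours(m,0,2)[0]:
    if cv2.contourArea(k)<800: continue
    w=onz(t,k.reshape(-1,2),0.026)[:,:2].astype(np.float32); r=cv2.minAreaRect(w*1000); print("pack",r); cc.append(r[0])
print("mid",np.mean(cc,0))
u,v=proj(t,[[.5834,.0167,.0895]])[0]; print(u,v); u,v=int(u),int(v)
a=t["img"][v-15:v+15,u-15:u+15]; b=(a.min(2)>110).astype(np.uint8); n,l,st,ce=cv2.connectedComponentsWithStats(b)
for i in range(1,n): print(st[i],ce[i],onz(t,[ce[i]+[u-15,v-15]],.0895))
A=cv2.resize(a,(390,390),interpolation=0); B=cv2.resize(s["img"][230:400,240:400],(390,414),interpolation=1)
cv2.imwrite("pics/c2.png",np.hstack([cv2.copyMakeBorder(A,0,24,0,0,0),B])[:,:,::-1])
E
```

```text
[0.47423377 0.32658444 0.42623085] [-3.14062928e+00  3.25243281e-04  1.91737512e+00] [ 0.47  0.42  1.34 -0.    1.38  0.12]
pack ((569.58984375, 136.9593505859375), (154.36279296875, 106.60863494873047), 6.599355697631836)
pack ((596.8947143554688, -102.25942993164062), (154.2511444091797, 106.8994140625), 6.540059566497803)
mid [583.24227905  17.34996033]
326.602501346569 257.8403930131375
[  0   0  30  30 557] [14.29443447 12.83482944] [[0.59084642 0.01993066 0.0895    ]]
[12 12  8  8 34] [15.5        15.55882353] [[0.58409733 0.01695298 0.0895    ]]
```

View pics/c2.png

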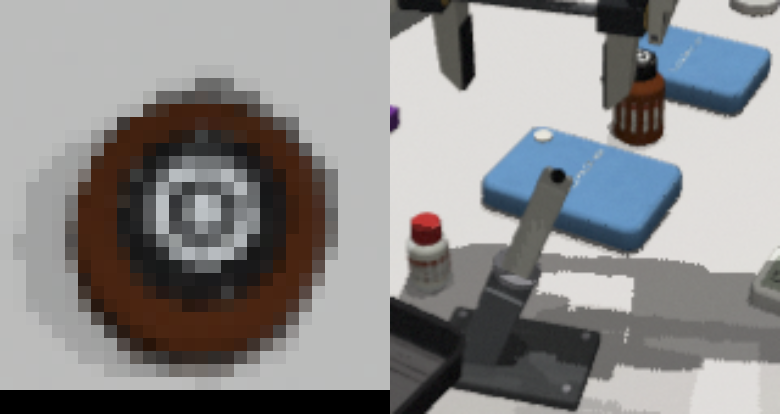

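The target bottle now stands at (0.584, 0.017), against a pack midpoint of (0.583, 0.017), so the placing is good. The side view shows the gripper above the leaning handle. I'll descend and grip with the jaws closing in the lean plane.

>>> {"op": "arm_command", "data": {"xyz": [[0.5, 0.5, -15], [0, 0, -25], [0, 0, -25], [0, 0, -25], [0, 0, -18], [0, 0, -8], [0, 0, -3], [0, 0, 0]], "spin": [0, 0, 0, 0, 0, 0, 0, 0]}}

```text
time: 11.0
tool_pos: [0.4751, 0.327, 0.3082]
tool_rot: [3.141, -0.0, 1.918]
contact_force: [0.9, -0.0, -0.9]
opening: 0.0917
grip_force: 0.0
```

>>> {"op": "arm_command", "data": {"xyz": [[0, 0, 0], [0, 0, 0], [0, 0, 0], [0, 0, 0], [0, 0, 0], [0, 0, 0], [0, 0, 0], [0, 0, 0], [0, 0, 0], [0, 0, 0], [0, 0, 0], [0, 0, 0]], "spin": [0, 0, 0, 0, 0, 0, 0, 0, 0, 0, 0, 0], "jaw": -1, "squeeze": 8}}

```text
time: 12.2
tool_pos: [0.475, 0.3272, 0.308]
tool_rot: [3.14, -0.0, 1.919]
contact_force: [3.0, 0.6, -1.4]
opening: 0.0355
grip_force: 7.1
```

>>> {"op": "arm_command", "data": {"xyz": [[-1.6, -0.6, 4.7], [-3.2, -1.2, 9.4], [-3.2, -1.2, 9.4], [0, 0, 0]], "spin": [0, 0, 0, 0]}}

```text
time: 12.6
tool_pos: [0.4666, 0.3242, 0.3332]
tool_rot: [3.139, -0.0, 1.919]
contact_force: [2.1, 0.5, 0.6]
opening: 0.0341
grip_force: 7.6
```

```bash
python3 - <<'E'
from h import *
s=cam("side"); o=observe(); print(o["opening"],o["contact_force"])
cv2.imwrite("pics/s3.png",cv2.resize(s["img"][230:400,240:400],(560,595),interpolation=1)[:,:,::-1])
E
```

```text
0.0341990892593715 [1.69046269 0.85408369 0.06293773]
```

View pics/s3.png

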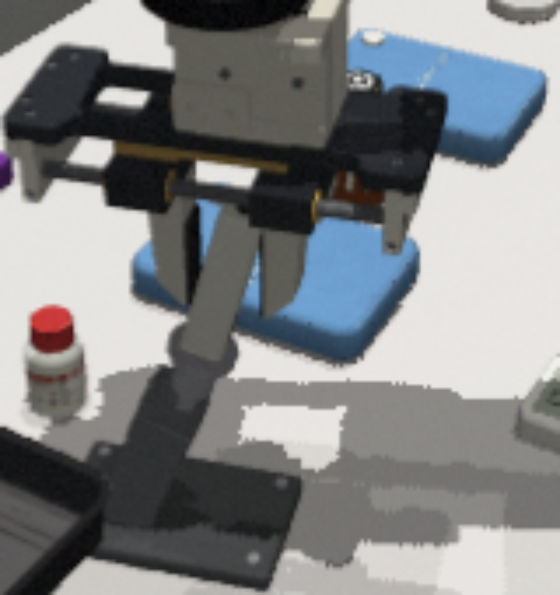

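The probe rises with the gripper: the flange at crop (203,350) is clear of the mouth, and the handle is held between the pads. I'll keep drawing it out.

>>> {"op": "arm_command", "data": {"xyz": [[-3.2, -1.2, 9.4], [-3.2, -1.2, 9.4], [-3.2, -1.2, 9.4], [-3.2, -1.2, 9.4], [-3.2, -1.2, 9.4], [-3.2, -1.2, 9.4], [-3.2, -1.2, 9.4], [-3.2, -1.2, 9.4], [0, 0, 10], [0, 0, 10], [0, 0, 10], [0, 0, 0], [0, 0, 0]], "spin": [0, 0, 0, 0, 0, 0, 0, 0, 0, 0, 0, 0, 0]}}

```text
time: 13.95
tool_pos: [0.4412, 0.3145, 0.4365]
tool_rot: [3.141, -0.0, 1.919]
contact_force: [0.1, -0.2, 0.0]
opening: 0.0006
grip_force: 0.0
```

>>> {"op": "arm_command", "data": {"xyz": [[0, 0, 0], [0, 0, 0], [0, 0, 0], [0, 0, 0], [0, 0, 0], [0, 0, 0]], "spin": [0, 0, 0, 0, 0, 0], "squeeze": 25}}

```text
time: 14.55
tool_pos: [0.4412, 0.3145, 0.4365]
tool_rot: [3.142, 0.0, 1.919]
contact_force: [0.3, 0.2, -0.3]
opening: 0.0006
grip_force: 0.0
```

```bash
python3 - <<'E'
from h import *
import pickle
s=cam("side"); t=cam("top"); o=observe(); print(o["tool_pos"],o["opening"],o["contact_force"])
pickle.dump(s,open("s4.pkl","wb"))
cv2.imwrite("pics/s4.png",cv2.resize(s["img"][190:360,240:400],(560,595),interpolation=1)[:,:,::-1])
E
```

```text
[0.44116079 0.31453563 0.43653602] 0.0005228356030789695 [-0.37480061  0.65632766  0.19903654]
```

View pics/s4.png

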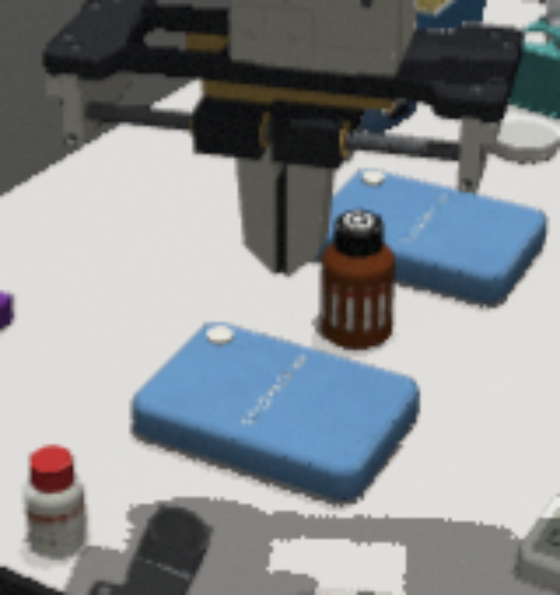

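The jaws at crop (283,230) are shut and empty, so the probe slipped out. The sleeve mouth at crop (180,530) looks empty too, so I need to find where the probe went.

```bash
python3 - <<'E'
from h import *
s=cam("side"); t=cam("top")
A=cv2.resize(t["img"][170:380,120:320],(400,420)); B=cv2.resize(s["img"][250:480,200:420],(400,418))
cv2.imwrite("pics/c5.png",np.hstack([A[:418],B])[:,:,::-1])
E
```

```text
(no output)
```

View pics/c5.png

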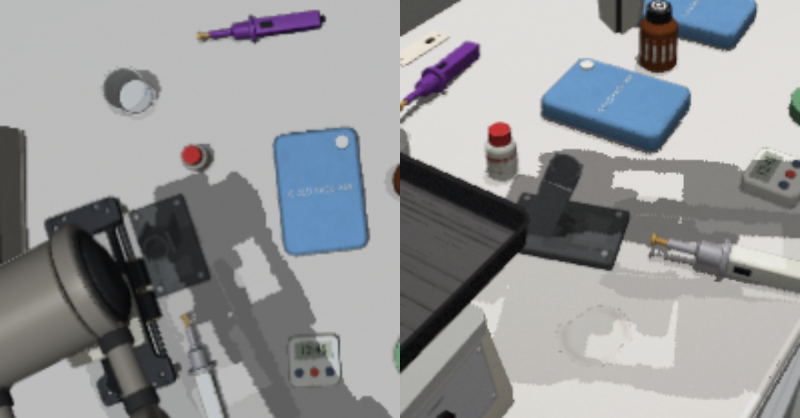

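The probe lies on the table with its foot at about top-crop (183,320), which is full-frame (211,330). The handle points towards the robot. I'll clear the arm and measure it. The plan is to grip lightly across the handle and tilt it up about its foot.

>>> {"op": "arm_command", "data": {"xyz": [[2, -5, 5], [5, -15, 10], [5, -20, 0], [5, -20, 0], [5, -20, 0], [5, -20, 0], [5, -20, 0], [5, -20, 0], [5, -20, 0], [5, -20, 0], [5, -20, 0], [5, -20, 0], [3, -10, 0], [0, 0, 0]], "spin": [-3, -7.5, -7.5, -7.5, -7.5, -7.5, -7.5, -7.5, -7.5, -7.5, -7.5, -7.5, -6.5, 0], "jaw": 1}}

```text
time: 16.15
tool_pos: [0.5015, 0.0834, 0.4515]
tool_rot: [3.141, -0.0, 0.31]
contact_force: [-0.2, 0.2, 0.9]
opening: 0.0919
grip_force: 0.0
```

```bash
python3 - <<'E'
from h import *
import pickle
s=cam("side"); t=cam("top"); print(observe()["tool_pos"],observe()["qpos"].round(2))
pickle.dump((t,s),open("p6.pkl","wb"))
A=cv2.resize(t["img"][300:400,190:270],(400,500),interpolation=0); B=cv2.resize(s["img"][360:460,300:430],(400,308),interpolation=0)
cv2.imwrite("pics/c6.png",np.hstack([A,cv2.copyMakeBorder(B,0,192,0,0,0)])[:,:,::-1])
def cloud(c):
    v,u=np.mgrid[:480,:640]; uv=np.c_[u.ravel(),v.ravel()]; P,z=pts(c,uv); return P.reshape(480,640,3)
for n,c in(("t",t),("s",s)):
    P=cloud(c).reshape(-1,3); q=P[(P[:,2]>.008)&(P[:,2]<.06)&(P[:,0]>.24)&(P[:,0]<.425)&(P[:,1]>.2)&(P[:,1]<.345)]
    # exclude stand base
    print(n,len(q),q.min(0),q.max(0))
    m=q[:,:2].mean(0); w=np.linalg.svd(q[:,:2]-m)[2][0]; w*=np.sign(w[0]) ; a=(q[:,:2]-m)@w; pe=(q[:,:2]-m)@[-w[1],w[0]]
    print(m,w,np.degrees(np.arctan2(w[1],w[0])),a.min(),a.max())
    for lo in np.arange(-.1,.1,.01):
        k=(a>lo)&(a<=lo+.01)
        if k.sum()>3: print(round(lo,2),k.sum(),pe[k].min().round(3),pe[k].max().round(3),q[k,2].min().round(3),q[k,2].max().round(3))
E
```

```text
[0.50109965 0.08466604 0.45153126] [0.02 0.28 1.49 0.   1.38 1.27]
t 528 [0.2466396  0.22966    0.00801761] [0.40912052 0.34157034 0.04059208]
[0.31896557 0.28069699] [0.95456711 0.29799601] 17.337278729811853 -0.07477093298944275 0.09476548398275098
-0.08 8 -0.004 0.005 0.009 0.016
-0.07 30 -0.011 0.011 0.01 0.028
-0.06 37 -0.01 0.013 0.011 0.03
-0.05 38 -0.01 0.013 0.011 0.03
-0.04 37 -0.01 0.012 0.008 0.03
-0.03 38 -0.01 0.045 0.008 0.03
-0.02 39 -0.014 0.05 0.008 0.03
-0.01 39 -0.01 0.014 0.013 0.03
-0.0 38 -0.01 0.012 0.011 0.034
0.01 45 -0.047 0.024 0.008 0.036
0.02 48 -0.016 0.056 0.009 0.041
0.03 34 -0.01 0.011 0.022 0.031
0.04 35 -0.066 0.011 0.008 0.034
0.05 15 -0.004 0.006 0.014 0.03
0.06 14 -0.004 0.006 0.019 0.029
0.07 15 -0.003 0.007 0.018 0.027
0.08 10 -0.002 0.004 0.019 0.028
0.09 8 -0.004 0.005 0.025 0.031
s 1193 [0.24463942 0.2528579  0.00800901] [0.40687703 0.31597502 0.03782761]
[0.31236193 0.28559461] [0.95541247 0.29527447] 17.173996346963598 -0.07121963341270458 0.09785361856261215
-0.08 5 -0.008 -0.001 0.011 0.015
-0.07 56 -0.015 0.008 0.008 0.024
-0.06 86 -0.015 0.008 0.008 0.025
-0.05 91 -0.016 0.008 0.008 0.027
-0.04 92 -0.015 0.009 0.008 0.026
-0.03 91 -0.017 0.008 0.008 0.027
-0.02 93 -0.016 0.008 0.008 0.029
-0.01 96 -0.017 0.007 0.008 0.03
-0.0 94 -0.015 0.008 0.009 0.03
0.01 97 -0.018 0.008 0.009 0.03
0.02 108 -0.02 0.014 0.01 0.038
0.03 73 -0.011 0.007 0.011 0.032
0.04 76 -0.014 0.007 0.011 0.032
0.05 37 -0.01 0.005 0.014 0.029
0.06 31 -0.008 0.002 0.018 0.026
0.07 31 -0.009 0.001 0.019 0.027
0.08 14 -0.005 0.001 0.02 0.028
0.09 22 -0.008 0.002 0.021 0.027
```

View pics/c6.png

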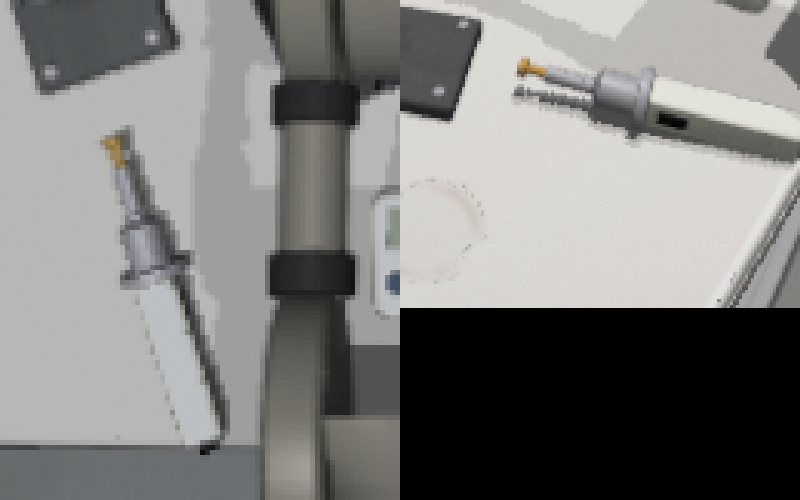

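The crop shows the probe lying with its foot at world (0.410, 0.309) and its handle end at (0.247, 0.258), by the table edge. The axis yaw is 17.3°, the length comes out at 170 mm as it should, and the handle end is down. I'll grip across the handle at about 135 mm from the foot.

>>> {"op": "arm_command", "data": {"xyz": [[-10, 8, 0], [-20, 17, 0], [-20, 17, 0], [-20, 17, 0], [-20, 17, 0], [-20, 17, 0], [-20, 17, 0], [-20, 17, 0], [-20, 17, -20], [-20, 17, -30], [-20, 15, -35], [-9, 8, -35], [-1, 0, -30], [0, 0, -10], [0, 0, 0]], "spin": [0, -0.4, 0, 0, 0, 0, 0, 0, 0, 0, 0, 0, 0, 0, 0]}}

```text
time: 17.75
tool_pos: [0.2795, 0.2688, 0.2904]
tool_rot: [3.141, 0.003, 0.309]
contact_force: [0.4, -0.5, 0.0]
opening: 0.0922
grip_force: 0.0
```

>>> {"op": "arm_command", "data": {"xyz": [[1, 0, -20], [0, 0, -25], [0, 0, -25], [0, 0, -20], [0, 0, -10], [0, 0, -5], [0, 0, 0], [0, 0, 0]], "spin": [-0.4, 0, 0, 0, 0, 0, 0, 0]}}

```text
time: 18.55
tool_pos: [0.2823, 0.2689, 0.1873]
tool_rot: [-3.141, -0.001, 0.3]
contact_force: [0.6, -0.4, 1.0]
opening: 0.0919
grip_force: 0.0
```

>>> {"op": "arm_command", "data": {"xyz": [[-1, 0, -2], [0, 0, -1.5], [0, 0, 0], [0, 0, 0]], "spin": [0, 0, 0, 0]}}

```text
time: 18.95
tool_pos: [0.2812, 0.2686, 0.1831]
tool_rot: [3.142, -0.0, 0.299]
contact_force: [-0.9, -0.1, -0.3]
opening: 0.0916
grip_force: 0.0
```

>>> {"op": "arm_command", "data": {"xyz": [[0, 0, 0], [0, 0, 0], [0, 0, 0], [0, 0, 0], [0, 0, 0], [0, 0, 0], [0, 0, 0], [0, 0, 0], [0, 0, 0], [0, 0, 0], [0, 0, 0], [0, 0, 0]], "spin": [0, 0, 0, 0, 0, 0, 0, 0, 0, 0, 0, 0], "jaw": -1, "squeeze": 5}}

```text
time: 20.15
tool_pos: [0.2811, 0.2685, 0.183]
tool_rot: [3.141, 0.0, 0.299]
contact_force: [-0.1, -0.5, -0.6]
opening: 0.0221
grip_force: 4.9
```

>>> {"op": "arm_command", "data": {"xyz": [[0, 0, 5], [0, 0, 8], [0, 0, 10], [0, 0, 10], [0, 0, 10], [0, 0, 10], [0, 0, 10], [0, 0, 10], [0, 0, 7], [0, 0, 0], [0, 0, 0]], "spin": [0, 0, 0, 0, 0, 0, 0, 0, 0, 0, 0]}}

```text
time: 21.25
tool_pos: [0.2811, 0.2685, 0.2631]
tool_rot: [3.142, -0.0, 0.299]
contact_force: [0.1, 0.0, -1.0]
opening: 0.0219
grip_force: 5.0
```

```bash
cat >> h.py <<'E'
def cloud(c):
    v,u=np.mgrid[:480,:640]; uv=np.c_[u.ravel(),v.ravel()]; return pts(c,uv)[0]
def look(f,zmin=.012,rad=.2,n="side",up=4):
    """probe below the tool: side cloud in tool-yaw axes (a along pad face, b closing)"""
    o=observe(); T=o["tool_pos"]; y=o["tool_rot"][2]; s=cam(n)
    P=cloud(s); d=P-T; a=d[:,0]*np.cos(y)+d[:,1]*np.sin(y); b=-d[:,0]*np.sin(y)+d[:,1]*np.cos(y)
    k=(abs(b)<.03)&(abs(a)<rad)&(P[:,2]>zmin)&(d[:,2]<-.182)
    u,v=proj(s,[T+[0,0,-.22]])[0]; u,v=int(u),int(v); u0=max(u-80,0); v0=max(v-60,0)
    cv2.imwrite("pics/"+f,cv2.resize(s["img"][v0:v0+130,u0:u0+160],None,fx=up,fy=up)[:,:,::-1])
    print("tool",T,o["tool_rot"],o["opening"],o["grip_force"],o["contact_force"].round(1))
    return a[k],b[k],P[k,2]
E
python3 - <<'E'
from h import *
a,b,z=look("s7.png")
for lo in np.arange(-.2,.2,.01):
    k=(a>lo)&(a<=lo+.01)
    if k.sum()>3: print(round(lo,2),k.sum(),"z",z[k].min().round(3),np.median(z[k]).round(3),z[k].max().round(3),"b",np.median(b[k]).round(3))
E
```

```text
tool [0.28105614 0.26847572 0.26311853] [ 3.14159025e+00 -2.31012696e-04  2.99307024e-01] 0.02186819877026353 4.999976009130478 [ 0.1  0.  -1. ]
0.16 12 z 0.012 0.013 0.014 b 0.019
0.17 56 z 0.012 0.013 0.017 b 0.013
0.18 40 z 0.012 0.013 0.015 b 0.018
0.19 42 z 0.012 0.012 0.014 b 0.011
```

View pics/s7.png

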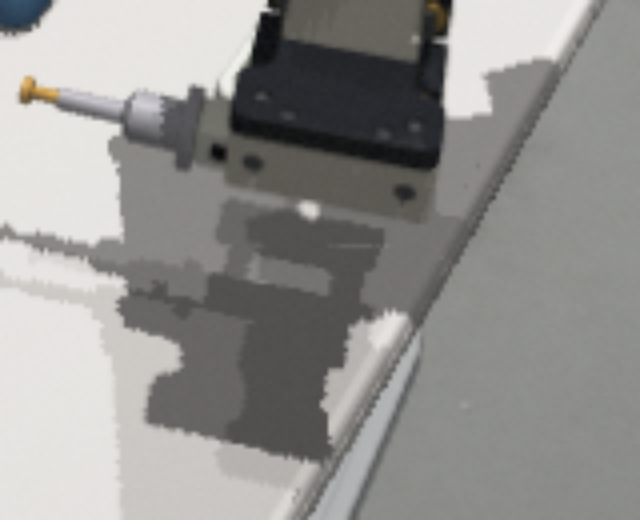

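The picture shows the probe held almost level at the handle, with its foot at crop (25,88) and everything clear of the table. I'll grip it firmer and carry it over to the free area on the right, where it can be turned upright.

>>> {"op": "arm_command", "data": {"xyz": [[0, 0, 0], [0, 0, 8], [0, 0, 15], [0, 0, 20], [0, 0, 25], [0, 0, 25], [5, -11, 10], [10, -20, 0], [13, -28, 0], [14, -30, 0], [14, -30, 0], [14, -30, 0], [13, -28, 0], [12, -27, 0], [10, -27, 0], [5, -27, 0], [0, -27, 0], [0, -27, 0]], "spin": [0, 0, 0, 0, 0, 0, 0, 0, 0, 0, 0, 0, 0, 0, 0, 0, 0, 0], "squeeze": 10}}

```text
time: 23.1
tool_pos: [0.3911, -0.0446, 0.3663]
tool_rot: [-3.142, 0.0, 0.299]
contact_force: [0.7, -0.1, -0.9]
opening: 0.0221
grip_force: 10.0
```

>>> {"op": "arm_command", "data": {"xyz": [[-3, -27, 0], [-3, -27, 0], [-3, -27, 0], [-3, -27, 0], [-3, -27, 0], [-3, -27, 0], [-2, -27, 0], [-1, -25, 0], [0, -15, 0], [0, -6, 0], [0, 0, 0], [0, 0, 0]], "spin": [0, 0, 0, 0, 0, 0, 0, 0, 0, 0, 0, 0]}}

```text
time: 24.3
tool_pos: [0.3702, -0.2776, 0.366]
tool_rot: [-3.141, 0.0, 0.3]
contact_force: [-0.1, 1.3, -1.2]
opening: 0.0219
grip_force: 10.0
```

```bash
cat >> h.py <<'E'
def probe(zmin=.02,n="top",lo=-.1,hi=.2):
    o=observe(); T=o["tool_pos"]; y=o["tool_rot"][2]; s=cam(n)
    P=cloud(s); d=P-T; a=d[:,0]*np.cos(y)+d[:,1]*np.sin(y); b=-d[:,0]*np.sin(y)+d[:,1]*np.cos(y)
    k=(abs(b)<.025)&(a>lo)&(a<hi)&(P[:,2]>zmin)&(d[:,2]<-.100)
    print(n,"tool",T.round(4),o["tool_rot"].round(3),o["opening"].round(4),o["grip_force"].round(1),o["contact_force"].round(1),"t",o["time"])
    return a[k],b[k],P[k,2],T
def show(q,x,w=.01):
    a,b,z,T=q
    for l in np.arange(x.min(),x.max(),w):
        k=(x>l)&(x<=l+w)
        if k.sum()>2: print(round(l,3),k.sum(),"a",a[k].min().round(3),np.median(a[k]).round(3),a[k].max().round(3),"z",z[k].min().round(3),np.median(z[k]).round(3),z[k].max().round(3),"b",np.median(b[k]).round(3))
E
python3 - <<'E'
from h import *
for n in("top","side"): q=probe(n=n); show(q,q[0])
E
```

```text
Traceback (most recent call last):
  File "h.py", line 34, in probe
    print(n,"tool",T.round(4),o["tool_rot"].round(3),o["opening"].round(4),o["grip_force"].round(1),o["contact_force"].round(1),"t",o["time"])
                                                     ^^^^^^^^^^^^^^^^^^
AttributeError: 'float' object has no attribute 'round'
```

>>> {"op": "arm_command", "data": {"xyz": [[0, 0, -5], [0, 0, -15], [0, 0, -15], [0, 0, -8], [0, 0, -3], [0, 0, 0], [0, 0, 0]], "spin": [0, 0, 0, 0, 0, 0, 0], "squeeze": 3.5}}

```text
time: 25.05
tool_pos: [0.3703, -0.2785, 0.3205]
tool_rot: [3.141, -0.0, 0.299]
contact_force: [1.4, -0.2, -0.8]
opening: 0.0217
grip_force: 3.5
```

```bash
sed -i 's/o\["opening"\].round(4),o\["grip_force"\].round(1)/round(float(o["opening"]),4),round(float(o["grip_force"]),1)/' h.py
python3 - <<'E'
from h import *
for n in("top","side"): q=probe(n=n); show(q,q[0])
E
```

```text
top tool [ 0.3703 -0.2785  0.3205] [ 3.141 -0.     0.299] 0.0217 3.5 [ 1.4 -0.2 -0.8] t 25.05
0.022 25 a 0.023 0.029 0.032 z 0.141 0.156 0.163 b -0.002
0.032 51 a 0.032 0.037 0.042 z 0.143 0.157 0.219 b 0.001
0.042 44 a 0.042 0.047 0.052 z 0.135 0.154 0.161 b 0.004
0.052 48 a 0.052 0.057 0.062 z 0.14 0.154 0.161 b 0.002
0.062 55 a 0.062 0.066 0.072 z 0.141 0.153 0.164 b 0.003
0.072 40 a 0.073 0.077 0.081 z 0.141 0.149 0.156 b 0.002
0.082 37 a 0.082 0.087 0.092 z 0.139 0.147 0.153 b 0.003
0.092 17 a 0.093 0.097 0.102 z 0.137 0.14 0.145 b 0.002
0.102 17 a 0.102 0.107 0.111 z 0.136 0.139 0.144 b 0.001
0.112 17 a 0.112 0.116 0.121 z 0.135 0.139 0.145 b 0.001
0.122 15 a 0.122 0.128 0.132 z 0.131 0.136 0.143 b 0.002
side tool [ 0.3703 -0.2786  0.3206] [ 3.14e+00 -1.00e-03  2.99e-01] 0.0218 3.5 [ 0.8 -0.9 -1.3] t 25.1
-0.036 30 a -0.036 -0.029 -0.026 z 0.143 0.156 0.165 b 0.009
-0.026 41 a -0.025 -0.021 -0.016 z 0.143 0.157 0.164 b 0.01
-0.016 17 a -0.016 -0.014 -0.006 z 0.142 0.151 0.162 b 0.012
-0.006 12 a -0.005 -0.0 0.004 z 0.142 0.148 0.17 b 0.019
0.004 34 a 0.005 0.011 0.014 z 0.14 0.153 0.166 b 0.011
0.014 40 a 0.015 0.019 0.024 z 0.138 0.152 0.159 b 0.01
0.024 41 a 0.024 0.029 0.034 z 0.135 0.15 0.159 b 0.01
0.034 46 a 0.035 0.039 0.044 z 0.136 0.152 0.217 b 0.01
0.044 44 a 0.044 0.049 0.054 z 0.133 0.15 0.157 b 0.011
0.054 46 a 0.055 0.059 0.064 z 0.131 0.149 0.161 b 0.009
0.064 35 a 0.065 0.069 0.074 z 0.132 0.147 0.155 b 0.008
0.074 35 a 0.074 0.079 0.084 z 0.132 0.146 0.153 b 0.008
0.084 15 a 0.084 0.088 0.093 z 0.137 0.143 0.15 b 0.003
0.094 12 a 0.095 0.099 0.103 z 0.134 0.141 0.144 b 0.004
0.104 12 a 0.105 0.109 0.113 z 0.135 0.138 0.141 b 0.003
0.114 12 a 0.115 0.119 0.123 z 0.132 0.137 0.139 b 0.002
0.124 13 a 0.125 0.128 0.131 z 0.131 0.136 0.14 b 0.004
```

>>> {"op": "arm_command", "data": {"xyz": [[0, 0, 40], [0, 0, 0], [0, 0, -40], [0, 0, 0], [0, 0, 40], [0, 0, 0], [0, 0, -40], [0, 0, 0], [0, 0, 40], [0, 0, 0], [0, 0, 0]], "spin": [0, 0, 0, 0, 0, 0, 0, 0, 0, 0, 0], "squeeze": 3}}

```text
time: 26.25
tool_pos: [0.3703, -0.2785, 0.3617]
tool_rot: [3.139, -0.001, 0.299]
contact_force: [-0.3, 0.2, -0.7]
opening: 0.0221
grip_force: 3.0
```

```bash
cat >> h.py <<'E'
def axis(n="side",**k):
    q=probe(n=n,**k); a,b,z,T=q; m=(abs(b)<.02)&(z<T[2]-.12); 
    c=np.c_[a[m],b[m],z[m]]; mu=c.mean(0); w=np.linalg.svd(c-mu)[2][0]; w*=-np.sign(w[2]); s=(c-mu)@w
    print("axis(down)",w.round(3),"mean",mu.round(4),"range",s.min().round(3),s.max().round(3),"end",(mu+w*s.max()).round(4),"tilt from vertical deg",np.degrees(np.arctan2(w[0],-w[2])).round(1)); return q
E
python3 - <<'E'
from h import *
axis(zmin=.03); q=axis("top",zmin=.03); show(q,q[0],.02)
E
```

```text
side tool [ 0.3703 -0.2785  0.3617] [ 3.139e+00 -1.000e-03  2.990e-01] 0.0221 3.0 [-0.3  0.2 -0.7] t 26.25
axis(down) [ 0.458 -0.041 -0.888] mean [0.0137 0.0085 0.15  ] range -0.076 0.091 end [0.0553 0.0048 0.0694] tilt from vertical deg 27.3
top tool [ 0.37   -0.2783  0.3607] [ 3.141 -0.     0.299] 0.022 3.0 [ 1.  -0.4 -1.2] t 26.3
axis(down) [ 0.324 -0.02  -0.946] mean [0.0339 0.0027 0.1242] range -0.034 0.061 end [0.0536 0.0015 0.0669] tilt from vertical deg 18.9
0.016 103 a 0.018 0.028 0.036 z 0.115 0.141 0.26 b 0.005
0.036 66 a 0.036 0.04 0.055 z 0.067 0.1 0.26 b 0.002
0.056 5 a 0.056 0.056 0.058 z 0.068 0.07 0.075 b 0.002
```

The shaking swung the probe to about 25° from vertical. I'll shake it some more.

>>> {"op": "arm_command", "data": {"xyz": [[0, 0, 40], [0, 0, 0], [0, 0, -40], [0, 0, 0], [0, 0, 40], [0, 0, 0], [0, 0, -40], [0, 0, 0], [0, 0, 40], [0, 0, 0], [0, 0, -40], [0, 0, 0], [0, 0, 40], [0, 0, 0], [0, 0, 0]], "spin": [0, 0, 0, 0, 0, 0, 0, 0, 0, 0, 0, 0, 0, 0, 0]}}

```text
time: 27.85
tool_pos: [0.3702, -0.2785, 0.4018]
tool_rot: [3.14, -0.001, 0.299]
contact_force: [-0.6, 0.0, -1.6]
opening: 0.0217
grip_force: 3.0
```

```bash
python3 - <<'E'
from h import *
q=axis(zmin=.03); show(q,q[2],.015); axis("top",zmin=.03)
E
```

```text
side tool [ 0.3702 -0.2785  0.4018] [ 3.14e+00 -1.00e-03  2.99e-01] 0.0217 3.0 [-0.6  0.  -1.6] t 27.85
axis(down) [ 0.337 -0.033 -0.941] mean [0.0068 0.0089 0.1879] range -0.077 0.092 end [0.038  0.0058 0.101 ] tilt from vertical deg 19.7
0.1 15 a 0.03 0.035 0.04 z 0.101 0.108 0.114 b 0.003
0.115 21 a 0.022 0.029 0.034 z 0.115 0.123 0.13 b 0.002
0.13 21 a 0.01 0.024 0.029 z 0.131 0.138 0.145 b 0.004
0.145 45 a 0.004 0.019 0.029 z 0.146 0.154 0.16 b 0.009
0.16 72 a -0.004 0.011 0.029 z 0.16 0.17 0.175 b 0.012
0.175 68 a -0.006 0.011 0.027 z 0.176 0.183 0.19 b 0.011
0.19 59 a -0.011 0.004 0.017 z 0.191 0.199 0.205 b 0.011
0.205 60 a -0.015 -0.001 0.012 z 0.206 0.212 0.22 b 0.011
0.22 51 a -0.02 -0.006 0.01 z 0.221 0.228 0.235 b 0.017
0.235 36 a -0.025 -0.017 0.01 z 0.236 0.243 0.25 b 0.011
0.25 26 a -0.024 -0.018 0.009 z 0.251 0.254 0.261 b 0.006
top tool [ 0.3701 -0.2783  0.4008] [ 3.141 -0.     0.299] 0.0216 3.0 [-0.   0.7 -1.7] t 27.9
axis(down) [ 0.175 -0.052 -0.983] mean [0.0263 0.0037 0.1573] range -0.03 0.061 end [0.037  0.0005 0.0969] tilt from vertical deg 10.1
```

The probe now hangs about 15–18° from vertical. I'll finish uprighting it by pushing its stem against the rim of the fixed sleeve, so I'm carrying it there with a firmer grip.

>>> {"op": "arm_command", "data": {"xyz": [[0, 0, 0], [0.5, 8, 0], [1.5, 16, 0], [2.5, 24, 0], [3, 32, 0], [4, 38, 0], [4, 40, 0], [4, 40, 0], [4, 40, 0], [4, 40, 0], [4, 40, 0], [4, 40, 0], [4, 40, 0], [4, 40, 0], [4, 40, 0], [4, 38, 0], [4, 32, 0], [3, 24, 0], [2.5, 14, 0], [1.5, 7, 0]], "spin": [0, 0, 0, 0, 0, 0, 0, 0, 0, 0, 0, 0, 0, 0, 0, 0, 0, 0, 0, 0], "squeeze": 10}}

```text
time: 29.95
tool_pos: [0.4319, 0.3158, 0.3997]
tool_rot: [3.141, 0.001, 0.301]
contact_force: [-0.1, 1.0, -0.3]
opening: 0.0219
grip_force: 10.0
```

```bash
python3 - <<'E'
from h import *
q=axis(zmin=.06,hi=.055,lo=-.04); show(q,q[2],.02); q=axis("top",zmin=.06,hi=.05); show(q,q[2],.02)
E
```

```text
side tool [0.4319 0.3158 0.3997] [3.141e+00 1.000e-03 3.010e-01] 0.0219 10.0 [-0.1  1.  -0.3] t 29.95
axis(down) [ 0.367 -0.026 -0.93 ] mean [0.0076 0.0083 0.1791] range -0.085 0.119 end [0.0511 0.0053 0.0688] tilt from vertical deg 21.5
0.07 50 a 0.048 0.053 0.055 z 0.073 0.084 0.089 b 0.005
0.09 35 a 0.028 0.032 0.038 z 0.097 0.102 0.11 b 0.004
0.11 43 a 0.02 0.026 0.032 z 0.111 0.121 0.13 b 0.004
0.13 64 a 0.007 0.019 0.03 z 0.13 0.146 0.15 b 0.007
0.15 143 a -0.006 0.008 0.027 z 0.151 0.165 0.17 b 0.01
0.17 192 a -0.006 0.011 0.028 z 0.17 0.176 0.19 b 0.011
0.19 141 a -0.012 0.001 0.015 z 0.19 0.2 0.21 b 0.011
0.21 113 a -0.018 -0.007 0.009 z 0.21 0.218 0.23 b 0.011
0.23 59 a -0.025 -0.02 0.003 z 0.23 0.237 0.25 b 0.011
0.25 54 a -0.025 -0.021 -0.015 z 0.25 0.253 0.26 b 0.003
0.29 37 a -0.037 -0.035 -0.017 z 0.292 0.296 0.299 b -0.013
top tool [0.4323 0.3158 0.3998] [-3.141  0.     0.301] 0.022 10.0 [ 0.2  1.5 -0.5] t 30.0
axis(down) [ 0.293  0.15  -0.944] mean [ 0.02   -0.0141  0.157 ] range -0.018 0.079 end [ 0.0431 -0.0023  0.0827] tilt from vertical deg 17.2
0.164 10 a 0.008 0.016 0.025 z 0.166 0.171 0.174 b -0.016
```

>>> {"op": "arm_command", "data": {"xyz": [[0, 0, -10], [0, 0, -15], [0, 0, -10], [0, 0, -4], [5, 1.5, 0], [8, 2.5, 0], [6, 1.8, 0], [5, 1.5, 0], [5, 1.5, 0], [5, 1.5, 0], [5, 1.5, 0], [5, 1.5, 0], [0, 0, 0]], "spin": [0, 0, 0, 0, 0, 0, 0, 0, 0, 0, 0, 0, 0], "squeeze": 5}}

```text
time: 31.35
tool_pos: [0.4773, 0.328, 0.361]
tool_rot: [3.142, -0.001, 0.299]
contact_force: [-0.6, -0.2, -0.4]
opening: 0.0223
grip_force: 5.0
```

```bash
python3 - <<'E'
from h import *
q=axis(zmin=.1,hi=.055,lo=-.04); show(q,q[2],.015)
E
```

```text
side tool [0.4773 0.328  0.361 ] [ 3.142e+00 -1.000e-03  2.990e-01] 0.0223 5.0 [-0.6 -0.2 -0.4] t 31.35
axis(down) [ 0.114  0.03  -0.993] mean [-0.0115  0.0083  0.1594] range -0.064 0.06 end [-0.0047  0.0102  0.0997] tilt from vertical deg 6.6
0.1 73 a -0.016 -0.008 0.004 z 0.101 0.108 0.115 b 0.009
0.115 137 a -0.023 -0.012 0.012 z 0.116 0.128 0.13 b 0.011
0.13 111 a -0.018 -0.008 0.012 z 0.13 0.137 0.145 b 0.01
0.145 104 a -0.019 -0.011 0.002 z 0.145 0.153 0.16 b 0.01
0.16 108 a -0.02 -0.012 0.002 z 0.161 0.168 0.175 b 0.01
0.175 95 a -0.021 -0.015 0.01 z 0.175 0.182 0.19 b 0.011
0.19 79 a -0.022 -0.019 0.003 z 0.19 0.197 0.205 b 0.011
0.205 92 a -0.023 -0.019 -0.012 z 0.205 0.215 0.219 b 0.007
0.22 12 a -0.017 -0.015 -0.012 z 0.22 0.222 0.224 b 0.003
0.25 53 a -0.037 -0.035 -0.015 z 0.252 0.257 0.261 b -0.013
```

>>> {"op": "arm_command", "data": {"xyz": [[3, 0.9, 0], [3, 0.9, 0], [0, 0, 0], [0, 0, 0]], "spin": [0, 0, 0, 0]}}

```text
time: 31.8
tool_pos: [0.4828, 0.3296, 0.3611]
tool_rot: [3.141, -0.0, 0.299]
contact_force: [0.2, 0.3, -0.9]
opening: 0.0221
grip_force: 5.0
```

```bash
cat >> h.py <<'E'
def edges(zlo,zhi,n="side",lo=-.04,hi=.055):
    a,b,z,T=probe(zmin=zlo,n=n,lo=lo,hi=hi); R=[]
    for l in np.arange(zlo,zhi,.005):
        k=(z>l)&(z<=l+.005)&(b>0)
        if k.sum()>4: R.append((l+.0025,a[k].min(),a[k].max()))
    R=np.array(R); print(R.round(4).tolist())
    for i in(1,2): 
        f=np.polyfit(R[:,0],R[:,i],1); print("edge",i,"tilt(foot toward +a) deg",-np.degrees(np.arctan(f[0])).round(2),"mean a",R[:,i].mean().round(4))
E
python3 - <<'E'
from h import *
edges(.135,.205)
E
```

```text
side tool [0.4828 0.3296 0.3611] [ 3.141 -0.     0.299] 0.0221 5.0 [ 0.2  0.3 -0.9] t 31.8
[[0.1375, -0.0208, 0.0002], [0.1425, -0.021, -0.0002], [0.1475, -0.0211, -0.0004], [0.1525, -0.0212, -0.0002], [0.1575, -0.0215, 0.0001], [0.1625, -0.0215, -0.0005], [0.1675, -0.0213, -0.0005], [0.1725, -0.0214, -0.0006], [0.1775, -0.0216, -0.0008], [0.1825, -0.0218, 0.0077], [0.1875, -0.0217, 0.0025], [0.1925, -0.0221, 0.0079], [0.1975, -0.0222, -0.011], [0.2025, -0.0224, -0.0128]]
edge 1 tilt(foot toward +a) deg 1.18 mean a -0.0216
edge 2 tilt(foot toward +a) deg 3.97 mean a -0.0006
```

>>> {"op": "arm_command", "data": {"xyz": [[1.9, 0.6, 0], [0, 0, 0], [0, 0, 0]], "spin": [0, 0, 0]}}

```text
time: 32.15
tool_pos: [0.4846, 0.3302, 0.361]
tool_rot: [3.141, 0.0, 0.299]
contact_force: [0.0, -0.3, -0.3]
opening: 0.022
grip_force: 5.0
```

```bash
python3 - <<'E'
from h import *
edges(.135,.18)
E
```

```text
side tool [0.4846 0.3302 0.361 ] [3.141 0.    0.299] 0.022 5.0 [ 0.  -0.3 -0.3] t 32.15
[[0.1375, -0.0219, -0.0017], [0.1425, -0.0217, -0.002], [0.1475, -0.0219, -0.0], [0.1525, -0.022, -0.0006], [0.1575, -0.0221, -0.0003], [0.1625, -0.0222, -0.0008], [0.1675, -0.0217, -0.0006], [0.1725, -0.0218, -0.0008], [0.1775, -0.022, -0.0012]]
edge 1 tilt(foot toward +a) deg 0.1 mean a -0.0219
edge 2 tilt(foot toward +a) deg -0.79 mean a -0.0009
```

It is upright within about 0.5°. I'll grip firmly, back off, lift, and measure the foot.

>>> {"op": "arm_command", "data": {"xyz": [[0, 0, 0], [0, 0, 0], [0, 0, 0], [0, 0, 0], [-5, -1.5, 0], [-8, -2.5, 0], [-7, -2, 5], [0, 0, 15], [0, 0, 20], [0, 0, 20], [0, 0, 15], [0, 0, 5], [0, 0, 0], [0, 0, 0]], "spin": [0, 0, 0, 0, 0, 0, 0, 0, 0, 0, 0, 0, 0, 0], "squeeze": 30}}

```text
time: 33.6
tool_pos: [0.4642, 0.3241, 0.4403]
tool_rot: [3.141, 0.001, 0.299]
contact_force: [-0.2, 0.7, -2.1]
opening: 0.0216
grip_force: 30.0
```

```bash
python3 - <<'E'
from h import *
edges(.215,.26)
q=axis(zmin=.11,lo=-.05,hi=.04); show(q,q[2],.01)
E
```

```text
side tool [0.4642 0.3241 0.4403] [3.141e+00 1.000e-03 2.990e-01] 0.0216 30.0 [-0.2  0.7 -2.1] t 33.6
[[0.2175, -0.022, -0.0017], [0.2225, -0.0221, -0.0014], [0.2275, -0.0219, -0.0018], [0.2325, -0.0217, -0.002], [0.2375, -0.0223, 0.0002], [0.2425, -0.0227, 0.0], [0.2475, -0.0223, -0.0003], [0.2525, -0.0222, -0.001], [0.2575, -0.0226, -0.0008], [0.2625, -0.0226, 0.01]]
edge 1 tilt(foot toward +a) deg 0.89 mean a -0.0222
edge 2 tilt(foot toward +a) deg -8.21 mean a 0.0001
side tool [0.4643 0.3241 0.4401] [3.141e+00 2.000e-03 2.990e-01] 0.0213 30.0 [-0.7  0.2 -1.3] t 33.65
axis(down) [ 0.044 -0.003 -0.999] mean [-0.0143  0.0075  0.2302] range -0.074 0.098 end [-0.0101  0.0073  0.1324] tilt from vertical deg 2.5
0.132 32 a -0.015 -0.011 -0.005 z 0.133 0.137 0.142 b 0.003
0.142 14 a -0.015 -0.011 -0.008 z 0.143 0.147 0.151 b 0.003
0.152 33 a -0.015 -0.012 -0.007 z 0.152 0.157 0.162 b 0.004
0.162 27 a -0.015 -0.012 -0.007 z 0.163 0.168 0.172 b 0.004
0.172 18 a -0.021 -0.012 -0.003 z 0.173 0.176 0.182 b 0.005
0.182 63 a -0.021 -0.013 -0.001 z 0.182 0.187 0.192 b 0.009
0.192 30 a -0.022 -0.013 -0.002 z 0.192 0.195 0.197 b 0.01
0.202 172 a -0.029 -0.015 0.006 z 0.203 0.208 0.212 b 0.011
0.212 79 a -0.022 -0.015 -0.001 z 0.212 0.217 0.222 b 0.01
0.222 82 a -0.022 -0.014 -0.002 z 0.222 0.227 0.232 b 0.011
0.232 89 a -0.022 -0.014 -0.001 z 0.232 0.238 0.242 b 0.011
0.242 89 a -0.023 -0.015 0.0 z 0.242 0.247 0.252 b 0.01
0.252 81 a -0.023 -0.015 -0.001 z 0.252 0.257 0.262 b 0.01
0.262 91 a -0.023 -0.015 0.01 z 0.262 0.267 0.272 b 0.011
0.272 76 a -0.023 -0.018 0.01 z 0.272 0.277 0.282 b 0.011
0.282 59 a -0.023 -0.02 -0.011 z 0.282 0.286 0.292 b 0.01
0.292 69 a -0.023 -0.018 -0.009 z 0.292 0.296 0.302 b 0.003
0.302 5 a -0.016 -0.013 -0.012 z 0.302 0.303 0.304 b -0.001
0.332 40 a -0.038 -0.036 -0.015 z 0.333 0.337 0.34 b -0.013
```

>>> {"op": "arm_command", "data": {"xyz": [[3, -7, 0], [6, -14, 0], [9, -21, 0], [11, -26, 0], [12, -28, 0], [12, -28, 0], [12, -28, 0], [12, -28, 0], [12, -28, 0], [12, -28, 0], [11, -26, 0], [9, -21, 0], [6, -14, 0], [3, -7, -10], [0, 0, -13], [0, 0, 0], [0, 0, 0]], "spin": [0, 0, 0, 0, 0, 0, 0, 0, 0, 0, 0, 0, 0, 0, 0, 0, 0]}}

```text
time: 35.4
tool_pos: [0.5944, 0.0206, 0.4177]
tool_rot: [-3.141, 0.001, 0.3]
contact_force: [-0.9, 0.1, -1.0]
opening: 0.022
grip_force: 30.0
```

```bash
python3 - <<'E'
from h import *
import pickle
s=cam("side"); t=cam("top"); o=observe(); T=o["tool_pos"]; print(T,o["tool_rot"],o["time"],o["contact_force"])
pickle.dump((s,t),open("p9.pkl","wb"))
y=o["tool_rot"][2]; f=T+[-.011*np.cos(y),-.011*np.sin(y),-.3077]
print("pred foot",f,"side px foot",proj(s,[f]),"mark",proj(s,[[.5838,.0168,.0895]]))
# foot: brass colour; mark: whitish on black cap, in side image
u,v=proj(s,[[.5838,.0168,.1]])[0].astype(int)
hsv=cv2.cvtColor(s["img"],cv2.COLOR_RGB2HSV)
br=cv2.inRange(hsv,(10,110,90),(28,255,255))
W=(slice(v-30,v+25),slice(u-25,u+25)); 
yy,xx=np.nonzero(br[W]); print("brass px",len(xx),xx.min()+u-25,xx.max()+u-25,yy.min()+v-30,yy.max()+v-30)
for r in range(yy.min(),yy.max()+1): 
    q=xx[yy==r]
    if len(q): print(r+v-30,q.min()+u-25,q.max()+u-25)
g=s["img"].min(2)
uu,vv=proj(s,[[.5838,.0168,.0895]])[0].astype(int)
print(uu,vv); print(g[vv-8:vv+9,uu-10:uu+11])
E
```

```text
[0.59454193 0.02073821 0.41856004] [ 3.14124262e+00 -7.81545307e-04  3.00175757e-01] 35.5 [-0.0465105   0.14664843 -0.7463177 ]
pred foot [0.5840338  0.01748564 0.11086004] side px foot [[341.27174497 244.52939636]] mark [[341.33674576 252.38344811]]
brass px 51 336 351 261 267
261 350 350
262 349 351
263 348 351
264 336 351
265 336 350
266 338 349
267 341 345
341 252
[[213 213 213 214 215 178 122 104  79  35  31  30  27  96 101 100 102  99
  100 101 101]
 [213 212 214 213 178 122 101  98  82  44  26  31  63  99 100 100 100 102
  101 101 101]
 [212 215 213 178 122 101  98 100  95  88  88  86  95  98 100 101 101 104
  103 103 103]
 [214 213 169 100  72  69  71  69  96  98 100  98 102  99  99 100 102 104
  100  99 101]
 [214 170  99  59  56  57  56  59  69  71  72  73  73  70  98 103 103 100
   99 101 101]
 [169  97  62  57  56  57  56  55  55  55  51  50  47  58  70  73  73  98
  101 102 101]
 [ 98  63  58  59  56  55  57  43  29  38  49  46  36  27  40  52  56  98
  101 103 102]
 [ 61  59  58  59  57  52  35  29  69  47  34  46  31  74 146  67  43  71
  100 103 101]
 [ 57  59  58  60  54  34  16  56  59  31  69  76  48  51 161 109  42  36
   97 102 103]
 [ 60  60  59  56  45  18  11  49  59  32  65  84  44  54 170 111  40  27
   78 101 103]
 [ 59  59  59  56  36  25  10  25  52 121 110 131 143 130 131  68  30  46
   65 100 103]
 [ 56  58  59  60  33  19  20  20  30  73  67  75  88  78  63  35  57  40
   58  94  96]
 [ 53  52  56  59  33  19  13  14  18  31  36  39  43  43  31  25  35  25
   55  89  96]
 [ 43  46  49  50  24  14   8  11   9  20  26  25  24  26  18  13  11  16
   35  61  91]
 [ 41  44  41  42  24   6   5  12   8  13   7  14   8  10   5  11   7   8
   25  48  63]
 [ 39  39  40  51  26  10   7   2   6  10   5  14   6  13  10   9  12  15
   30  54  52]
 [ 38  40  49  28  20  14   7   8   6  10   5  11  13   4   4   9   9  10
   19  40  60]]
```

>>> {"op": "arm_command", "data": {"xyz": [[-0.5, -0.6, -6], [0, 0, -7], [0, 0, -3], [0, 0, 0], [0, 0, 0], [0, 0, 0]], "spin": [0, 0, 0, 0, 0, 0]}}

```text
time: 36.1
tool_pos: [0.5941, 0.0196, 0.4023]
tool_rot: [3.141, -0.0, 0.299]
contact_force: [0.3, 0.4, -0.3]
opening: 0.0219
grip_force: 30.0
```

```bash
cat >> h.py <<'E'
def avg(n=12):
    F=[];Z=[]
    for _ in range(n):
        read_camera("side"); o=observe(); F.append(o["contact_force"]); Z.append(o["tool_pos"])
    F=np.array(F); print("F",F.mean(0).round(2),"+-",(F.std(0)/n**.5).round(2),"tool",np.mean(Z,0).round(4),"t",o["time"])
E
python3 - <<'E'
from h import *
avg()
E
```

```text
F [-0.02 -0.09 -0.57] +- [0.17 0.09 0.19] tool [0.5941 0.0196 0.4021] t 36.7
```

>>> {"op": "arm_command", "data": {"xyz": [[0, 0, -2], [0, 0, -2], [0, 0, -2], [0, 0, -2], [0, 0, 0], [0, 0, 0], [0, 0, 0]], "spin": [0, 0, 0, 0, 0, 0, 0]}}

```text
time: 37.4
tool_pos: [0.5941, 0.0197, 0.3942]
tool_rot: [3.141, -0.0, 0.299]
contact_force: [-0.2, -0.1, 0.1]
opening: 0.022
grip_force: 30.0
```

```bash
python3 - <<'E'
from h import *
avg(20)
E
```

```text
F [-0.14  0.23  0.48] +- [0.11 0.11 0.12] tool [0.5941 0.0196 0.3941] t 38.4
```

>>> {"op": "arm_command", "data": {"xyz": [[0, 0, -1], [0, 0, -1.1], [0, 0, 0], [0, 0, 0], [0, 0, 0]], "spin": [0, 0, 0, 0, 0]}}

```text
time: 38.9
tool_pos: [0.5941, 0.0197, 0.392]
tool_rot: [3.141, -0.0, 0.299]
contact_force: [-0.2, 0.6, 1.6]
opening: 0.0217
grip_force: 30.0
```

```bash
python3 - <<'E'
from h import *
avg(40)
s=cam("side"); import pickle; pickle.dump(s,open("p10.pkl","wb"))
edges(.17,.215)
q=axis(zmin=.085,lo=-.05,hi=.04); show(q,q[2],.006)
u,v=proj(s,[[.5838,.0168,.0895]])[0].astype(int); g=s["img"].min(2); print(u,v); print(g[v-14:v+9,u-11:u+12])
E
```

```text
F [-0.07  0.2   1.1 ] +- [0.06 0.08 0.07] tool [0.5941 0.0196 0.392 ] t 40.9
side tool [0.5941 0.0197 0.3919] [3.142 0.    0.299] 0.0219 30.0 [-0.3 -0.   1. ] t 40.95
[[0.1725, -0.0222, -0.0015], [0.1775, -0.0225, -0.0014], [0.1825, -0.0222, -0.0012], [0.1875, -0.022, -0.001], [0.1925, -0.0228, -0.0012], [0.1975, -0.0218, -0.0009], [0.2025, -0.0222, -0.0011], [0.2075, -0.0214, -0.0003], [0.2125, -0.0225, -0.0016]]
edge 1 tilt(foot toward +a) deg -0.42 mean a -0.0222
edge 2 tilt(foot toward +a) deg -0.54 mean a -0.0011
side tool [0.5941 0.0196 0.3919] [3.141 0.    0.299] 0.0217 30.0 [0.  0.3 1.5] t 41.0
axis(down) [ 0.021 -0.031 -0.999] mean [-0.0134  0.0083  0.1695] range -0.079 0.084 end [-0.0117  0.0057  0.0857] tilt from vertical deg 1.2
0.085 75 a -0.029 -0.014 0.004 z 0.086 0.089 0.091 b 0.006
0.091 16 a -0.019 -0.012 -0.002 z 0.092 0.094 0.097 b 0.004
0.097 4 a -0.014 -0.013 -0.01 z 0.1 0.101 0.103 b 0.003
0.103 7 a -0.014 -0.011 -0.009 z 0.104 0.107 0.108 b 0.006
0.109 12 a -0.015 -0.011 -0.007 z 0.11 0.112 0.115 b 0.005
0.115 9 a -0.015 -0.013 -0.007 z 0.117 0.119 0.121 b 0.0
[... 2950 characters left out ...]
 25  64 101 104 102]
 [ 56  58  58  60  58  37  30  17  25  53  56  61 122 144 131 130  63  23
   43  65 101 101 104]
 [ 58  57  58  58  62  35  25  20  16  20  34  39  74  88  79  59  34  56
   43  60  93  97  96]
 [ 46  51  54  58  59  32  13  18  14  15  28  36  40  43  42  30  21  35
   26  53  90  95  93]
 [ 46  45  46  48  52  24   8  11   9   7  20  22  21  24  25  18  15  11
   12  37  60  91  91]
 [ 43  38  40  41  42  20  12   9   6  14   6   7   8   8  10   7  12   9
    9  26  45  63  64]
 [ 40  40  37  38  51  22   8   3  12   4   7   7  11  11  10  12   6  11
    8  27  53  52  51]
 [ 39  39  40  46  30  19  17   9   6  11  12  10   8  12  12   8  13  15
   11  17  40  58  52]]
```

```bash
python3 -c "
from h import *
print(hand_in())"
```

```text
the job is handed in; nothing more can be done
None
```

The job is handed in at about 41 s of the 64 s, still holding the probe. The bottle is let go within about 1 mm of midway between the packs. The probe is upright to about 1° with its sprung foot within about 1 mm of the target's centre, pressed in about 5 mm (estimated from force and height). I dropped the probe onto the table while first drawing it from the stand, then picked it up and pushed it upright against the stand's sleeve; I saw no other contact, but made no last check of the bystanders.

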